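# Find the stiff conveyor roller by feel and scrap it

### The arm

A 7-joint arm with a two-finger parallel gripper is mounted at the origin on a cart in front of the work surface, level with it; the furniture and walls round the work are solid. World frame = base frame: x ahead of the robot, y to its left, z up, the work surface at z = 0. Lengths are in m, angles in rad, forces in N, time in s.
With the tool pointing down it reaches from about 0.35 to 0.9 m from the base axis. Payload 19.9 kg.
Tool frame: the origin (TCP) lies at the very end of the fingers, on their centre line; the grasp point (between the pads) lies 19 mm behind it (robot.grasp_offset is the z of the grasp point in the tool frame, in m); z points along the fingers, y is the line along which they close (so a half turn about z gives the same grasp; the last joint's range is limited). The gripper opens to 85 mm and grips with 20 to 120 N. Pads are 22 mm wide; open, the fingers measure 114 mm over their backs; the gripper's body (76 mm by 85 mm) begins 54 mm behind the grasp point. The pads swing forward as they close: fully open they stand 13 mm farther back than shut.
Start: joints at [-1.282, 0.417, -0.01, 1.614, 0.005, 1.111, -0.053], TCP at [0.203, 0.591, 0.231] pointing down, gripper open.
Joint ranges: [-2.81, 2.81], [-0.39, 2.02], [-1.27, 1.25], [0.06, 2.57], [-1.19, 4.33], [0.19, 2], [-2.82, 2.82]. Speed limits (rad/s): [1.89, 1.89, 2.39, 2.39, 3.01, 3.01, 3.01].

### API

Orientations are given as a rotation vector (axis times angle).
In Python, from workcell import robot, get_image, get_calibration, ticket, models gives the robot as it stands. The module is installed in compiled form; this text tells all that it offers.
- The arm moves only by the shell command python3 -m inch 'ROWS' [FORCE]. ROWS is JSON, a list of rows, each a list of 5 numbers: the opening, from 0 (shut) to 1 (fully open), then the shift along the tool's x, y, z in units of 0.6 m (1.0 is 0.6 m), then the turn about the tool's z in units of pi rad (1.0 is pi rad). In form: [[fingers, dx, dy, dz, twist], ...]. A call has 1 to 5 rows; each row shifts and turns the commanded pose from where the row before left it, along the tool's axes as they then stand; what a row does not reach is not made up. A row lasts 1/8 s, in which the tool goes at most 62.5 mm and 10.7 degrees, less where a joint would pass 70% of its speed; a pose out of reach is approached as far as the arm can. A call with a number of a shift or a turn outside -1 to 1 is refused whole. A call with a gripper value outside its range is refused whole. The fingers move at their own pace and stop on an object; FORCE is the grip in N (left out, the last holds). Time passes only in rows, so rows that do not move let the fingers close. It gives the time, the measured TCP pose, the force, the opening and the grip force at its end, in the units of the state.
- robot.get_state(): the state, without advancing time (a new reading comes with each control period).
- get_image(name): name is "scene" or "top"; returns (picture, depth): 420x560x3 uint8, blue, green, red; 420x560 float32, m along the optical axis (not along the pixel's ray), 0 where there is no reading.
- get_calibration(name): a dict with "camera_matrix" (3x3 intrinsics, pixels), "xyz" and "orientation" of the camera in the world. Camera axes: x right, y down, z forward; pixel columns grow to the right and rows downward; lengths in m; the calibration is good to about 2 mm. A picture is of the moment at which its call begins. get_calibration takes no time and is no camera call.
- ticket.hand_in(): hands the job in; it is judged then, once.
Trained networks look in the newest picture that a camera, given by its name, has taken for a name from the list of things; names that differ only in an ending like _2 or _b are one class to them, and where a whole thing is asked for, a point or a joint stands for the part that bears it (a point fixed in the world has none). Each returns a list of dicts, best first, with "conf" (0 to 1); they miss things now and then, are a little off and sometimes report something else, mostly with a low value. They report only what shows in the picture. A call takes as long as a camera call.
- models.look_for(camera, target): "point" ([x, y, z] in m, in world coordinates, good to about 4 mm: the middle of the surface that is visible of it).
- models.trace(camera, target): "pixels" (420x560 bool, what is visible of it).
The state is a dict: "t": time; "joint_positions": joint angles; "joint_vel": joint speeds; "tau": joint torques, N m; "ee_pos": TCP position; "tool_rot": TCP orientation; "contact_force": force on the tool from outside, world axes, zero at the start; "ft_torque": the same for the moment, N m; "width": opening from 0.0 (shut) to 1.0 (fully open); "gripper_force": force on a finger pad.
Only numpy, scipy, OpenCV 4.12 (cv2) and the standard library are available. Lean on these libraries where they do the work, as an engineer would, in place of code of your own. Each camera call takes 0.05 s, during which the arm holds its last target. There are 200 camera calls.

### The job

One of the three rollers in this short conveyor section has a stiff bearing. With a fingertip laid lightly on top, roll each of the three on by an eighth of a turn or more, leaving it turned, and feel which one drags; then lift that one straight up out of its slots and lay it down gently in the empty steel tray. Leave the two sound rollers seated in the frame, do not lean hard on the rollers, and leave the other things on the bench alone.

Things in the scene. Friction and masses are not known exactly. Their poses are not given: they have to be found in the camera images.
- roller_1_mid (a point): one of three alike conveyor rollers, 0.3 to 0.5 kg: bare metal tube 38 mm in diameter, 120 mm long, black end caps, on a steel spindle 150 mm long whose flatted ends (8 mm wide, 12 mm high) sit in slots of the frame. The point is its centre, on its axis; x runs along the axis, z is up while seated. Any of the three may be the stiff one; they change places
- roller_2_mid (a point): another of the three alike rollers, described like roller_1_mid. A sound roller resists a push along its surface, square to the axis, with about 1 N or less, the stiff one with about 4.5 N; to turn that one without skidding, a fingertip must press on with some 6 to 12 N
- roller_3_mid (a point): the third of the three alike rollers, described like roller_1_mid. None of them coasts: each stops as soon as the push stops. The spindle's flats have 1 mm of play each side in the slots, so the first few millimetres of a push can feel loose
- tube_1 (a joint): how far the tube of roller_1 has turned on its spindle, rad, endless; 0 as found, positive right-handed about the roller's x axis
- tube_2 (a joint): how far the tube of roller_2 has turned on its spindle, rad, endless; 0 as found, positive right-handed about the roller's x axis
- tube_3 (a joint): how far the tube of roller_3 has turned on its spindle, rad, endless; 0 as found, positive right-handed about the roller's x axis
- frame: conveyor section bolted down: two grey side rails 300 mm long (along its y), 4 mm thick, at x = -67 and +67 mm, top 70 mm high; thin tie rods 22 mm up at y = -45 and +45 mm. Origin: centre of its underside. The rollers lie along its x at y = -90, 0, +90 mm, axis 62 mm and tube top 81 mm up, in 10 mm slots 14 mm deep, open at the top. Over 30 N between roller and frame dents the bearings
- tray: empty dark sheet-steel scrap tray, fixed, 200 x 150 x 34 mm, open on top, walls and floor 3 mm, its long side along its x axis; its origin is the centre of its underside. It stands to the left or to the right of the frame
- seal_box_a: small yellow carton 70 x 100 x 45 mm, a bystander; origin at the centre of its underside
- tape_measure: yellow tape measure 66 mm high, a bystander
- bolt_a: steel hex bolt 85 mm long lying flat, a bystander
- nut_0: steel nut 27 mm across, a bystander
- caliper: steel caliper 202 mm long lying flat, a bystander

How it is judged:
On the way, in this order (a step that is already met when the one before it is completed fails the run):
1. all three rollers have been turned, each at least 0.5 rad from how it was found, and all are still in their slots ((value of joint tube_1 above 0.5 rad or value of joint tube_1 below -0.5 rad) and (value of joint tube_2 above 0.5 rad or value of joint tube_2 below -0.5 rad) and (value of joint tube_3 above 0.5 rad or value of joint tube_3 below -0.5 rad) and distance of each of roller_1_mid, roller_2_mid, roller_3_mid from where it was at the start of the episode below 0.008 m), for 0.1 s.
2. the stiff roller is out of its slots, clear above the rails (height (world z) of stiff_roller above 0.085 m), for 0.1 s.
At the end, for the whole second after the job is handed in: the stiff roller lies flat and still on the tray's floor (centre under 30 mm above its underside, inside the walls), let go; the two sound rollers are still in their slots, within 8 mm of where they were (stiff_roller, sound_roller_a, sound_roller_b: the centres of whichever rollers are so) (x of stiff_roller in the frame of tray between -0.025 and 0.025 m and y of stiff_roller in the frame of tray between -0.06 and 0.06 m and z of stiff_roller in the frame of tray below 0.03 m and linear speed of each of roller_1, roller_2, roller_3 below 0.02 m/s and distance of each of sound_roller_a, sound_roller_b from where it was at the start of the episode below 0.008 m); the robot touches nothing.
It fails at once if a roller is pressed or dragged against the frame with more than 30 N (contact force between any of roller_1, roller_2, roller_3 and frame above 30 N).
It fails at once if the roller is dropped or banged into the tray (more than 60 N) (contact force between any of roller_1, roller_2, roller_3 and tray above 60 N).
It fails at once if a sound roller is lifted out of the frame (height (world z) of any of sound_roller_a, sound_roller_b above 0.085 m).
It fails at once if a bystander is pushed more than 20 mm away (distance of any of seal_box_a, tape_measure, bolt_a, nut_0, caliper from where it was at the start of the episode above 0.02 m).
It also fails if it takes over 72 s, if anything falls off the work surface, if the arm or the gripper's body presses on something with over 40 N, if the wrist force passes 120 N, or if a joint passes its speed limit or range.

## Working session

There is one attempt and no reset: what is moved stays moved. The work goes in short steps, Python scripts to look and compute and a shell command to move; the robot and the scene stay as the last step left them, time stands still between calls to the robot, and variables do not carry over. Pictures are saved under pics/ and viewed, at most 10 in all, crops included, and the job is handed in when it is done.

```bash
mkdir -p pics; cat > h.py <<'E'
import numpy as np,cv2
from scipy.spatial.transform import Rotation as R
from workcell import robot,get_image,get_calibration,ticket,models
def rot(o):
    o=np.array(o,float)
    return o if o.shape==(3,3) else (R.from_rotvec(o) if o.size==3 else R.from_quat(o)).as_matrix()
def cloud(n,d):
    c=get_calibration(n);K=np.array(c["camera_matrix"]);v,u=np.mgrid[:d.shape[0],:d.shape[1]]
    p=np.stack([(u-K[0,2])/K[0,0]*d,(v-K[1,2])/K[1,1]*d,d],-1)
    return p@rot(c["orientation"]).T+np.array(c["xyz"])
E
python3 - <<'E'
from h import *
print(robot.get_state()); print(robot.grasp_offset)
for n in("top","scene"):
    im,d=get_image(n);cv2.imwrite(f"pics/{n}0.png",im);P=cloud(n,d);print(n,get_calibration(n))
    np.save(n+".npy",P)
    for t in("roller_1_mid","frame","tray","seal_box_a","tape_measure","bolt_a","nut_0","caliper"):
        print(t,[(np.round(q["point"],3),round(q["conf"],2)) for q in models.look_for(n,t)][:4])
        if n=="top" and t in("frame","tray"):
            m=models.trace(n,t)[0]["pixels"]&(d>0);p=P[m]
            zt=p[:,2]; q=p[(zt>(.06 if t=="frame" else .025))&(zt<(.076 if t=="frame" else .045))]
            print("  rect",len(q),cv2.minAreaRect(q[:,:2].astype(np.float32)),np.percentile(zt,[2,50,98]))
E
```

```text
{'t': 0.0, 'joint_positions': array([-1.28148616,  0.41802108, -0.01033708,  1.61419397,  0.00471589,
        1.11068322, -0.0529797 ]), 'joint_vel': array([ 1.47140344e-03, -1.62491188e-03, -3.56092630e-05,  1.52546220e-03,
       -1.07842268e-03, -2.02793748e-03, -4.42929109e-04]), 'tau': array([ 1.56847815e-03, -8.64437056e+01,  6.79595266e-01, -4.34939933e+01,
        1.91673485e-02,  7.02709163e-03, -2.63842469e-05]), 'ee_pos': array([0.20288545, 0.59077632, 0.23062239]), 'tool_rot': array([-5.17146184e-01, -3.09861621e+00,  2.00473076e-03]), 'contact_force': array([ 0.50301611, -0.08143109, -0.16795678]), 'ft_torque': array([ 0.03862672,  0.01163148, -0.01119839]), 'gripper_force': 0.0, 'width': 0.9982682917413259}
-0.0187
top {'camera_matrix': array([[406.98866639,   0.        , 271.37650768],
       [  0.        , 406.98866639, 209.05307803],
       [  0.        ,   0.        ,   1.        ]]), 'xyz': array([ 0.40964374, -0.00929706,  1.11449468]), 'orientation': array([-2.1201068 ,  2.18217974, -0.15170946])}
roller_1_mid [(array([ 0.538, -0.025,  0.076]), 0.71)]
frame []
  
[... 755 characters left out ...]
211.13759922],
       [  0.        ,   0.        ,   1.        ]]), 'xyz': array([-0.14099714, -0.74644006,  0.97876346]), 'orientation': array([-2.15385301,  0.8712672 , -0.37749212])}
roller_1_mid [(array([ 0.536, -0.032,  0.075]), 0.64)]
frame [(array([ 0.482, -0.051,  0.024]), 0.93)]
tray [(array([0.492, 0.354, 0.001]), 0.81), (array([0.521, 0.058, 0.07 ]), 0.7), (array([ 0.338, -0.319,  0.052]), 0.32)]
seal_box_a [(array([ 0.474, -0.408,  0.04 ]), 0.66)]
tape_measure [(array([ 0.338, -0.318,  0.052]), 0.82), (array([ 0.473, -0.408,  0.043]), 0.71)]
bolt_a [(array([0.352, 0.144, 0.012]), 0.66)]
nut_0 [(array([ 0.341, -0.215,  0.009]), 0.42)]
caliper [(array([0.774, 0.014, 0.007]), 0.57)]
```

View pics/top0.png

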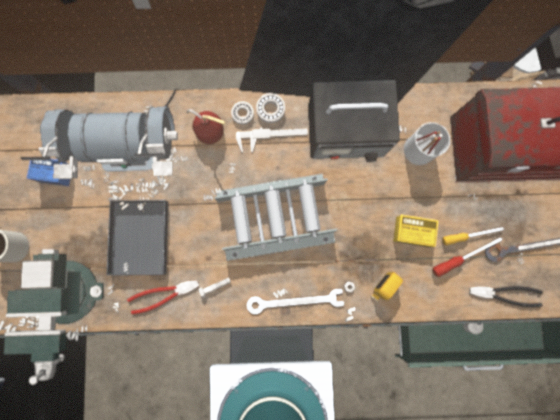

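View pics/scene0.png

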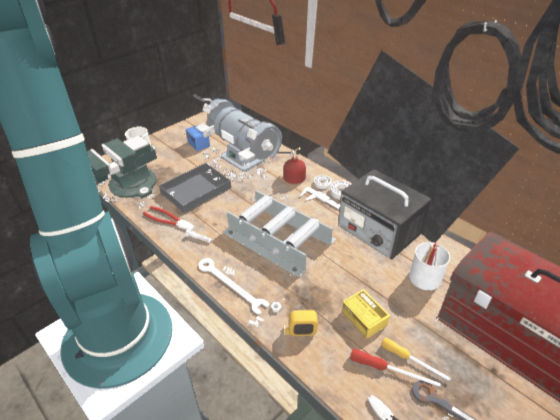

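The top view shows the frame with rollers near pixels (241,218), (275,212) and (309,206), and the tray to its left at (138,238). The scene view agrees. Next I refine the frame and tray poses.

```bash
python3 - <<'E'
from h import *
for n in("top","scene"):
    P=np.load(n+".npy").reshape(-1,3)
    m=(P[:,2]>.0735)&(P[:,2]<.09)&(abs(P[:,0]-.54)<.12)&(abs(P[:,1]+.02)<.17)
    p=P[m]; a=np.radians(8.4)
    l=(p[:,:2]-[.5436,-.0226])@np.array([[np.cos(a),-np.sin(a)],[np.sin(a),np.cos(a)]])
    for c in(-.09,0,.09):
        q=abs(l[:,1]-c)<.03; s=l[q]
        f=np.polyfit(s[:,0],s[:,1],1)
        print(n,c,len(s),"xr",np.percentile(s[:,0],[1,99]).round(4),"y mid",((s[:,1].min()+s[:,1].max())/2).round(4),s[:,1].mean().round(4),"tilt deg",np.degrees(f[0]).round(2),"top",np.percentile(p[q][:,2],97).round(4))
    t=(abs(P[:,0]-.495)<.14)&(abs(P[:,1]-.347)<.11)&(P[:,2]>.027)&(P[:,2]<.042)
    print(n,"tray",cv2.minAreaRect(P[t][:,:2].astype(np.float32)))
E
```

```text
top -0.09 525 xr [-0.0625  0.0573] y mid -0.0953 -0.0905 tilt deg -0.23 top 0.0829
top 0 530 xr [-0.0616  0.0586] y mid -0.0007 -0.0009 tilt deg -0.51 top 0.0828
top 0.09 532 xr [-0.0602  0.0591] y mid 0.0928 0.0889 tilt deg -0.55 top 0.0829
top tray ((0.512080192565918, 0.3494755029678345), (0.15749533474445343, 0.23371464014053345), 88.7468490600586)
scene -0.09 261 xr [-0.0665  0.0528] y mid -0.0939 -0.0943 tilt deg -0.96 top 0.0811
scene 0 231 xr [-0.0661  0.0544] y mid -0.0048 -0.0046 tilt deg -0.25 top 0.0815
scene 0.09 214 xr [-0.0647  0.053 ] y mid 0.0847 0.0852 tilt deg -0.56 top 0.0813
scene tray ((0.5024560689926147, 0.34320178627967834), (0.1592053323984146, 0.226187065243721), 88.83223724365234)
```

```bash
python3 -m inch '[[0,0,0,-0.02,-0.05],[0,0,0,0,-0.05],[0,0,0,0,-0.05],[0,-0.035,-0.08,0,0],[0,-0.035,-0.08,0,0]]' 30
python3 -m inch '[[0,-0.035,-0.08,0,0],[0,-0.035,-0.08,0,0],[0,-0.035,-0.08,0,0],[0,-0.035,-0.08,0,0],[0,-0.035,-0.08,0,0]]'
```

```text
t: 1.62
ee_pos: [0.2585, 0.5008, 0.2431]
tool_rot: [0.222, -3.134, 0.0]
contact_force: [1.8, 0.7, -0.2]
width: 0.002
gripper_force: 0.0
t: 2.25
ee_pos: [0.3963, 0.2775, 0.2436]
tool_rot: [-0.221, 3.133, 0.001]
contact_force: [0.6, 0.7, 0.2]
width: 0.001
gripper_force: 0.0
```

```bash
python3 -m inch '[[0,-0.035,-0.08,0.04,0],[0,-0.035,-0.08,0.04,0],[0,-0.035,-0.08,0.04,0],[0,-0.035,-0.08,0.04,0],[0,-0.025,-0.06,0.04,0]]'
python3 -m inch '[[0,0,0,0,0],[0,0,0,0,0]]'
```

```text
t: 2.88
ee_pos: [0.5265, 0.065, 0.1227]
tool_rot: [-0.219, 3.133, -0.001]
contact_force: [0.3, 0.9, 0.1]
width: -0.004
gripper_force: 0.0
t: 3.12
ee_pos: [0.5255, 0.0676, 0.1235]
tool_rot: [-0.221, 3.134, 0.0]
contact_force: [-0.4, 0.4, -0.2]
width: -0.004
gripper_force: 0.0
```

```bash
python3 -m inch '[[0,-0.004,-0.017,0.03,0],[0,0,0,0.025,0],[0,0,0,0,0],[0,0,0,0,0]]'
python3 -m inch '[[0,0,0,0.004,0],[0,0,0,0,0]]'
python3 -m inch '[[0,0,0,0.003,0],[0,0,0,0,0]]'
```

```text
t: 3.62
ee_pos: [0.5293, 0.0576, 0.0904]
tool_rot: [0.221, -3.134, 0.0]
contact_force: [-0.8, 0.1, 0.3]
width: 0.002
gripper_force: 0.0
t: 3.88
ee_pos: [0.5294, 0.0574, 0.088]
tool_rot: [-0.221, 3.134, -0.0]
contact_force: [1.0, -0.5, -0.6]
width: 0.001
gripper_force: 0.0
t: 4.12
ee_pos: [0.5293, 0.0573, 0.0861]
tool_rot: [0.22, -3.134, 0.0]
contact_force: [0.5, 1.2, -0.2]
width: 0.003
gripper_force: 0.0
```

```bash
for i in 1; do python3 -m inch '[[0,0,0,0.004,0],[0,0,0,0,0]]'; done
python3 -m inch '[[0,0,0,0.0015,0],[0,0,0,0,0]]'
python3 -m inch '[[0,0,0,0.0015,0],[0,0,0,0,0]]'
```

```text
t: 4.38
ee_pos: [0.5292, 0.0573, 0.0835]
tool_rot: [0.22, -3.134, 0.0]
contact_force: [0.3, 0.4, 0.4]
width: -0.0
gripper_force: 0.0
t: 4.62
ee_pos: [0.5293, 0.0573, 0.0828]
tool_rot: [0.22, -3.134, 0.0]
contact_force: [-0.4, 0.2, 0.4]
width: 0.004
gripper_force: 0.0
t: 4.88
ee_pos: [0.5293, 0.0573, 0.0819]
tool_rot: [0.22, -3.134, 0.0]
contact_force: [-0.1, 0.8, -0.7]
width: 0.001
gripper_force: 0.0
```

```bash
python3 -m inch '[[0,0,0,0.001,0],[0,0,0,0,0]]'
python3 -m inch '[[0,0,0,0.001,0],[0,0,0,0,0]]'
```

```text
t: 5.12
ee_pos: [0.5293, 0.0573, 0.0813]
tool_rot: [0.22, -3.134, 0.0]
contact_force: [-0.3, 1.2, -0.3]
width: 0.0
gripper_force: 0.0
t: 5.38
ee_pos: [0.5294, 0.0572, 0.0808]
tool_rot: [-0.22, 3.134, -0.0]
contact_force: [-1.0, -0.6, 3.0]
width: 0.001
gripper_force: 1.4
```

```bash
python3 -m inch '[[0,0,0,0.001,0],[0,0,0,0,0]]'
```

```text
t: 5.62
ee_pos: [0.5295, 0.0572, 0.0805]
tool_rot: [-0.22, 3.134, -0.0]
contact_force: [-3.2, -1.6, 9.6]
width: -0.001
gripper_force: 4.9
```

```bash
python3 -m inch '[[0,0,0,0.0005,0],[0,0,0,0,0]]'
```

```text
t: 5.88
ee_pos: [0.5296, 0.0571, 0.0804]
tool_rot: [-0.22, 3.133, -0.0]
contact_force: [-3.4, -1.1, 13.3]
width: 0.004
gripper_force: 6.5
```

```bash
python3 -m inch '[[0,0,0,-0.0005,0],[0,0,0.003,0,0],[0,0,0.003,0,0]]'
python3 -m inch '[[0,0,0.003,0,0]]'
python3 -m inch '[[0,0,0.003,0,0]]'
```

```text
t: 6.25
ee_pos: [0.5291, 0.0606, 0.0806]
tool_rot: [-0.22, 3.133, -0.0]
contact_force: [-3.7, -1.4, 12.5]
width: -0.001
gripper_force: 6.6
t: 6.38
ee_pos: [0.5288, 0.0625, 0.0807]
tool_rot: [-0.22, 3.133, -0.0]
contact_force: [-3.2, -1.9, 13.5]
width: 0.002
gripper_force: 6.5
t: 6.5
ee_pos: [0.5286, 0.0643, 0.0807]
tool_rot: [-0.22, 3.133, -0.0]
contact_force: [-3.8, -1.4, 12.9]
width: 0.001
gripper_force: 6.7
```

```bash
python3 -m inch '[[0,0,0.003,-0.0003,0],[0,0,0.003,0,0]]'
python3 -m inch '[[0,0,0.003,0,0]]'
python3 -m inch '[[0,0,0.003,0,0],[0,0,0.002,0,0]]'
```

```text
t: 6.75
ee_pos: [0.5281, 0.0679, 0.0807]
tool_rot: [-0.22, 3.133, -0.0]
contact_force: [-2.7, -1.6, 10.8]
width: -0.005
gripper_force: 5.2
t: 6.88
ee_pos: [0.5278, 0.0697, 0.0808]
tool_rot: [-0.22, 3.133, -0.0]
contact_force: [-2.2, -1.8, 11.0]
width: 0.0
gripper_force: 5.3
t: 7.12
ee_pos: [0.5274, 0.0727, 0.0807]
tool_rot: [-0.22, 3.133, -0.0]
contact_force: [-1.5, -0.6, 8.9]
width: -0.001
gripper_force: 4.3
```

```bash
python3 -m inch '[[0,0,0,-0.035,0],[0,0,-0.09,0,0],[0,0,-0.087,0,0],[0,0,0,0.03,0],[0,0,0,0,0]]'
python3 -m inch '[[0,0,0,0.002,0],[0,0,0,0,0]]'
```

```text
t: 7.75
ee_pos: [0.5411, -0.0321, 0.0821]
tool_rot: [0.22, -3.132, -0.0]
contact_force: [0.6, 1.0, 0.1]
width: -0.002
gripper_force: 0.0
t: 8.0
ee_pos: [0.5422, -0.0315, 0.0824]
tool_rot: [-0.222, 3.133, 0.0]
contact_force: [0.5, 0.0, 1.3]
width: 0.0
gripper_force: 0.0
```

```bash
python3 -m inch '[[0,0,0,0.0025,0],[0,0,0,0,0]]'
python3 -m inch '[[0,0,0,0.0008,0],[0,0,0,0,0]]'
```

```text
t: 8.25
ee_pos: [0.5422, -0.0322, 0.0808]
tool_rot: [-0.221, 3.133, -0.0]
contact_force: [0.4, -0.4, 1.9]
width: -0.001
gripper_force: 0.9
t: 8.5
ee_pos: [0.5424, -0.0325, 0.0805]
tool_rot: [-0.22, 3.133, -0.0]
contact_force: [-0.6, -0.3, 8.2]
width: 0.001
gripper_force: 3.5
```

```bash
python3 -m inch '[[0,0,0,0.0003,0],[0,0,0.003,0,0],[0,0,0.003,0,0]]'
python3 -m inch '[[0,0,0.003,0,0]]'
python3 -m inch '[[0,0,0.003,0,0]]'
```

```text
t: 8.88
ee_pos: [0.542, -0.0292, 0.0806]
tool_rot: [-0.22, 3.133, -0.001]
contact_force: [-1.8, -1.1, 13.1]
width: 0.0
gripper_force: 6.3
t: 9.0
ee_pos: [0.5417, -0.0273, 0.0806]
tool_rot: [-0.22, 3.133, -0.0]
contact_force: [-1.5, -1.5, 12.9]
width: -0.0
gripper_force: 6.5
t: 9.12
ee_pos: [0.5414, -0.0255, 0.0807]
tool_rot: [-0.22, 3.133, -0.0]
contact_force: [-2.3, -1.4, 12.0]
width: -0.002
gripper_force: 6.6
```

```bash
python3 -m inch '[[0,0,0.003,-0.0003,0],[0,0,0.003,0,0]]'
python3 -m inch '[[0,0,0.003,0,0],[0,0,0.003,0,0],[0,0,0.002,0,0]]'
python3 -m inch '[[0,0,0,-0.035,0],[0,0,-0.09,0,0],[0,0,-0.087,0,0],[0,0,0,0.03,0],[0,0,0,0,0]]'
python3 -m inch '[[0,0,0,0.002,0],[0,0,0,0,0]]'
```

```text
t: 9.38
ee_pos: [0.5409, -0.0219, 0.0807]
tool_rot: [-0.22, 3.133, -0.0]
contact_force: [-1.0, -1.0, 10.2]
width: 0.003
gripper_force: 5.2
t: 9.75
ee_pos: [0.5403, -0.0171, 0.0807]
tool_rot: [-0.22, 3.133, -0.0]
contact_force: [-0.4, -1.1, 8.5]
width: 0.003
gripper_force: 4.6
t: 10.38
ee_pos: [0.5537, -0.1217, 0.0819]
tool_rot: [0.22, -3.131, -0.001]
contact_force: [0.1, 0.6, 0.1]
width: 0.003
gripper_force: 0.0
t: 10.62
ee_pos: [0.5549, -0.1213, 0.0823]
tool_rot: [-0.222, 3.133, 0.0]
contact_force: [-0.0, 0.0, -0.0]
width: -0.0
gripper_force: 0.0
```

```bash
python3 -m inch '[[0,0,0,0.0025,0],[0,0,0,0,0]]'
python3 -m inch '[[0,0,0,0.0008,0],[0,0,0,0,0]]'
```

```text
t: 10.88
ee_pos: [0.555, -0.122, 0.0807]
tool_rot: [-0.221, 3.133, -0.0]
contact_force: [0.6, -0.1, 2.4]
width: 0.0
gripper_force: 1.2
t: 11.12
ee_pos: [0.5551, -0.1223, 0.0804]
tool_rot: [-0.22, 3.133, -0.001]
contact_force: [-0.2, -1.0, 6.9]
width: -0.002
gripper_force: 3.5
```

```bash
python3 -m inch '[[0,0,0,0.0004,0],[0,0,0.003,0,0],[0,0,0.003,0,0]]'
python3 -m inch '[[0,0,0.003,0,0]]'
python3 -m inch '[[0,0,0.003,0,0]]'
```

```text
t: 11.5
ee_pos: [0.5547, -0.1191, 0.0805]
tool_rot: [-0.22, 3.132, -0.001]
contact_force: [-2.2, -3.0, 13.5]
width: 0.0
gripper_force: 6.7
t: 11.62
ee_pos: [0.5545, -0.1179, 0.0807]
tool_rot: [-0.219, 3.132, -0.002]
contact_force: [-1.9, -5.9, 13.5]
width: -0.0
gripper_force: 6.9
t: 11.75
ee_pos: [0.5543, -0.1162, 0.0807]
tool_rot: [-0.219, 3.132, -0.002]
contact_force: [-1.3, -5.3, 14.2]
width: 0.0
gripper_force: 7.1
```

```bash
python3 -m inch '[[0,0,0.003,-0.0002,0],[0,0,0.003,0,0]]'
python3 -m inch '[[0,0,0.003,0,0],[0,0,0.003,0.0001,0]]'
python3 -m inch '[[0,0,0.003,0.0001,0],[0,0,0.003,0,0]]'
```

```text
t: 12.0
ee_pos: [0.5538, -0.1126, 0.0808]
tool_rot: [-0.219, 3.132, -0.002]
contact_force: [-1.3, -4.7, 14.4]
width: 0.002
gripper_force: 6.7
t: 12.25
ee_pos: [0.5534, -0.109, 0.0808]
tool_rot: [-0.219, 3.132, -0.002]
contact_force: [-1.5, -4.4, 14.2]
width: -0.0
gripper_force: 7.1
t: 12.5
ee_pos: [0.5529, -0.1053, 0.0807]
tool_rot: [-0.219, 3.132, -0.002]
contact_force: [-1.3, -3.6, 12.3]
width: -0.001
gripper_force: 6.2
```

```bash
python3 -m inch '[[0,0,0,-0.01,0],[0,0,-0.029,0,0],[0,0,0,0.006,0],[0,0,0,0,0]]'
python3 -m inch '[[0,0,0,0.002,0],[0,0,0,0,0]]'
python3 -m inch '[[0,0,0,0.001,0],[0,0,0,0,0]]'
```

```text
t: 13.0
ee_pos: [0.5542, -0.1216, 0.0815]
tool_rot: [0.22, -3.133, -0.0]
contact_force: [0.8, 0.1, -0.5]
width: -0.002
gripper_force: 0.0
t: 13.25
ee_pos: [0.5545, -0.1213, 0.0809]
tool_rot: [0.221, -3.134, 0.0]
contact_force: [-1.3, -0.3, 1.5]
width: -0.005
gripper_force: 0.6
t: 13.5
ee_pos: [0.5547, -0.1216, 0.0806]
tool_rot: [-0.22, 3.134, -0.0]
contact_force: [-2.2, -1.5, 6.4]
width: 0.0
gripper_force: 3.1
```

```bash
python3 -m inch '[[0,0,0,0.0004,0],[0,0,0.003,0,0],[0,0,0.003,0,0]]'
python3 -m inch '[[0,0,0.003,0,0],[0,0,0.003,0,0],[0,0,0.003,0,0]]'
python3 -m inch '[[0,0,0.003,0,0],[0,0,0.003,0,0],[0,0,0.002,0,0]]'
```

```text
t: 13.88
ee_pos: [0.5543, -0.1184, 0.0807]
tool_rot: [-0.22, 3.133, -0.001]
contact_force: [-3.8, -4.3, 11.1]
width: 0.001
gripper_force: 6.0
t: 14.25
ee_pos: [0.5536, -0.1136, 0.0808]
tool_rot: [-0.219, 3.133, -0.002]
contact_force: [-3.5, -5.9, 12.1]
width: -0.001
gripper_force: 6.2
t: 14.62
ee_pos: [0.553, -0.1088, 0.0808]
tool_rot: [-0.219, 3.133, -0.002]
contact_force: [-3.3, -5.3, 11.6]
width: 0.002
gripper_force: 6.1
```

```bash
python3 -m inch '[[0.75,0,0,-0.06,0],[0.75,0,-0.008,0,0],[0.75,0,0,0,0],[0.75,0,0,0,0],[0.75,0,0,0,0]]' 20
python3 - <<'E'
from h import *
im,d=get_image("scene");np.save("s1.npy",cloud("scene",d));cv2.imwrite("pics/s1.png",cv2.resize(im[140:320,180:400],None,fx=3,fy=3))
P=np.load("s1.npy").reshape(-1,3);a=np.radians(8.)
for nm,P in(("before",np.load("scene.npy").reshape(-1,3)),("now",P)):
    p=P[(P[:,2]>.0735)&(P[:,2]<.084)&(abs(P[:,0]-.54)<.12)&(abs(P[:,1]+.02)<.17)]
    l=(p[:,:2]-[.541,-.0245])@np.array([[np.cos(a),-np.sin(a)],[np.sin(a),np.cos(a)]])
    for c in(-.09,0,.09):
        s=l[abs(l[:,1]-c)<.03]; print(nm,c,len(s),s.mean(0).round(4) if len(s) else "")
E
```

```text
t: 15.25
ee_pos: [0.553, -0.1124, 0.1155]
tool_rot: [0.221, -3.133, -0.0]
contact_force: [-0.5, 0.4, 0.7]
width: 0.75
gripper_force: 0.0
before -0.09 261 [-0.0044 -0.0928]
before 0 231 [-0.0052 -0.0031]
before 0.09 214 [-0.006   0.0866]
now -0.09 216 [-0.016 -0.092]
now 0 207 [-0.0115 -0.0024]
now 0.09 208 [-0.0059  0.0862]
```

View pics/s1.png

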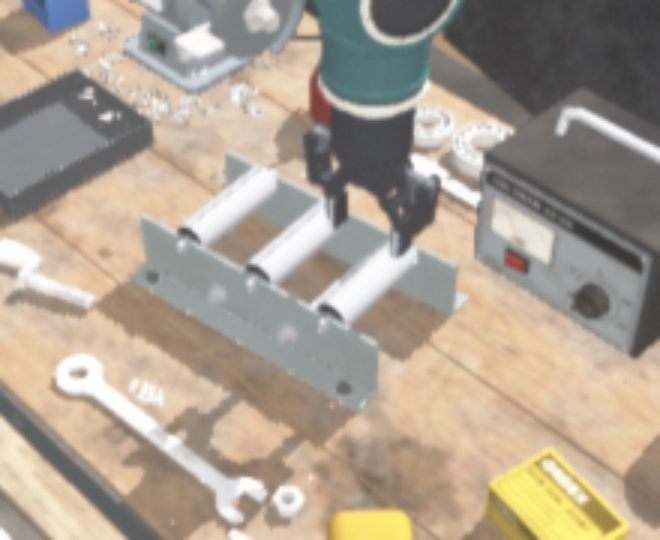

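The picture shows all three rollers still seated and the open fingers above the right one, at crop pixel (370,285). I'll descend while watching the force.

```bash
python3 -m inch '[[0.75,0,-0.001,0.03,0],[0.75,0,0,0.015,0],[0.75,0,0,0,0]]'
python3 -m inch '[[0.75,0,0,0.02,0],[0.75,0,0,0.02,0],[0.75,0,0,0.02,0],[0.75,0,0,0,0],[0.75,0,0,0,0]]'
```

```text
t: 15.68
ee_pos: [0.5528, -0.1132, 0.0879]
tool_rot: [0.22, -3.132, -0.0]
contact_force: [0.5, -0.1, -0.2]
width: 0.754
gripper_force: 0.0
t: 16.3
ee_pos: [0.5535, -0.1133, 0.0532]
tool_rot: [-0.22, 3.134, -0.0]
contact_force: [0.2, -0.8, 0.4]
width: 0.749
gripper_force: 0.0
```

```bash
python3 -m inch '[[0.65,0,0,0.012,0],[0.55,0,0,0,0],[0.55,0,0,0,0],[0.5,0,0,0,0],[0.5,0,0,0,0]]' 20
python3 -m inch '[[0.48,0,0,0,0],[0.48,0,0,0,0]]'
python3 -m inch '[[0.46,0,0,0,0],[0.46,0,0,0,0]]'
```

```text
t: 16.92
ee_pos: [0.5535, -0.1132, 0.046]
tool_rot: [-0.22, 3.134, -0.0]
contact_force: [1.0, 0.9, -0.7]
width: 0.502
gripper_force: 0.0
t: 17.18
ee_pos: [0.5534, -0.1132, 0.0459]
tool_rot: [-0.22, 3.134, -0.0]
contact_force: [-0.1, 0.1, -0.1]
width: 0.479
gripper_force: 0.0
t: 17.42
ee_pos: [0.5535, -0.1132, 0.0459]
tool_rot: [-0.22, 3.134, -0.0]
contact_force: [0.4, 0.1, -0.0]
width: 0.46
gripper_force: 0.0
```

```bash
python3 -m inch '[[0.43,0,0,0,0],[0.43,0,0,0,0],[0.4,0,0,0,0],[0.4,0,0,0,0]]' 20
python3 -m inch '[[0.3,0,0,0,0],[0.3,0,0,0,0],[0.3,0,0,0,0]]' 30
```

```text
t: 17.92
ee_pos: [0.5535, -0.1133, 0.046]
tool_rot: [-0.22, 3.134, -0.0]
contact_force: [-1.1, -1.3, 4.2]
width: 0.439
gripper_force: 19.8
t: 18.3
ee_pos: [0.5535, -0.1133, 0.046]
tool_rot: [-0.22, 3.134, -0.0]
contact_force: [-1.0, -2.0, 6.2]
width: 0.432
gripper_force: 30.3
```

```bash
python3 -m inch '[[0.3,0,0,-0.003,0],[0.3,0,0,-0.003,0],[0.3,0,0,0,0]]' 40
python3 -m inch '[[0.3,0,0,-0.006,0],[0.3,0,0,-0.006,0],[0.3,0,0,-0.006,0]]'
```

```text
t: 18.68
ee_pos: [0.5533, -0.113, 0.0494]
tool_rot: [0.221, -3.134, -0.0]
contact_force: [-0.6, -0.4, -3.1]
width: 0.434
gripper_force: 40.3
t: 19.05
ee_pos: [0.5535, -0.1132, 0.0606]
tool_rot: [-0.22, 3.134, -0.0]
contact_force: [0.4, 0.2, -4.5]
width: 0.431
gripper_force: 40.4
```

```bash
python3 -m inch '[[0.3,0,0,-0.03,0],[0.3,0,0,-0.06,0],[0.3,0,0,-0.06,0],[0.3,0,0,-0.02,0],[0.3,0,0.03,0,0]]'
python3 -m inch '[[0.3,-0.002,0.08,0,0],[0.3,-0.002,0.08,0,0],[0.3,-0.002,0.08,0,0],[0.3,-0.002,0.08,0,0],[0.3,-0.002,0.08,0,0]]'
python3 -m inch '[[0.3,0,0.08,0,0],[0.3,0,0.08,0,0],[0.3,0,0.08,0,0],[0.3,0,0.06,0,0],[0.3,0,0.03,0,0]]'
python3 -m inch '[[0.3,0,0,0,0.025],[0.3,0,0,0,0.026],[0.3,0,0,0,0],[0.3,0,0,0,0]]'
```

```text
t: 19.68
ee_pos: [0.551, -0.096, 0.163]
tool_rot: [-0.217, 3.133, -0.001]
contact_force: [-0.2, 0.1, -4.2]
width: 0.431
gripper_force: 41.0
t: 20.3
ee_pos: [0.5217, 0.1454, 0.1611]
tool_rot: [0.222, -3.132, 0.001]
contact_force: [1.1, -0.1, -3.3]
width: 0.429
gripper_force: 41.0
t: 20.92
ee_pos: [0.4935, 0.3416, 0.1609]
tool_rot: [0.225, -3.131, 0.001]
contact_force: [0.6, -0.7, -4.2]
width: 0.427
gripper_force: 41.0
t: 21.42
ee_pos: [0.4953, 0.3389, 0.1619]
tool_rot: [-0.029, -3.141, 0.001]
contact_force: [-0.4, 0.2, -4.3]
width: 0.433
gripper_force: 41.0
```

```bash
python3 - <<'E'
from h import *
s=robot.get_state();print(s["ee_pos"],s["tool_rot"],s["contact_force"])
im,d=get_image("scene");cv2.imwrite("pics/s2.png",cv2.resize(im[80:280,100:340],None,fx=3,fy=3))
for n in("scene",):
  print([(np.round(q["point"],3),round(q["conf"],2)) for q in models.look_for(n,"roller_1_mid")])
E
```

```text
[0.49532964 0.338884   0.16188041] [-2.85476101e-02 -3.14101102e+00  8.30338991e-04] [-0.36278226  0.21571034 -4.2629284 ]
[(array([ 0.534, -0.03 ,  0.073]), 0.91)]
```

View pics/s2.png

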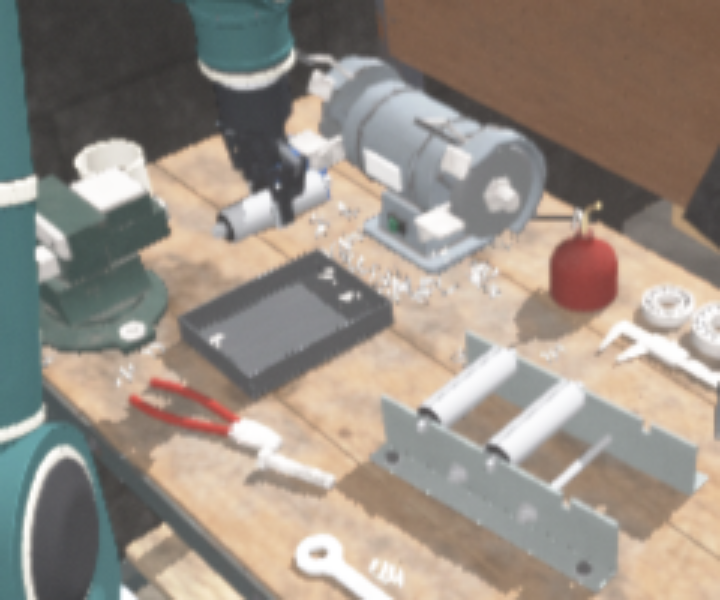

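The roller hangs level above the tray (crop pixel (275,205)) and the two sound ones are seated. Now I lower it.

```bash
python3 -m inch '[[0.3,0,0.013,0.05,0],[0.3,0,0,0.06,0],[0.3,0,0,0.06,0],[0.3,0,0,0.03,0],[0.3,0,0,0.02,0]]'
python3 -m inch '[[0.3,0,0,0.01,0],[0.3,0,0,0.005,0],[0.3,0,0,0,0]]'
```

```text
t: 22.15
ee_pos: [0.4958, 0.347, 0.0298]
tool_rot: [-0.031, -3.141, 0.0]
contact_force: [-0.3, 0.9, -3.1]
width: 0.433
gripper_force: 40.9
t: 22.52
ee_pos: [0.4959, 0.3471, 0.0217]
tool_rot: [0.031, 3.141, 0.001]
contact_force: [-0.0, -0.1, -3.9]
width: 0.435
gripper_force: 40.9
```

```bash
python3 -m inch '[[0.3,0,0,0.006,0],[0.3,0,0,0.006,0],[0.3,0,0,0.006,0],[0.3,0,0,0.002,0],[0.3,0,0,0,0]]'
python3 -m inch '[[0.3,0,0,0.002,0],[0.3,0,0,0,0]]'
```

```text
t: 23.15
ee_pos: [0.4957, 0.3469, 0.0091]
tool_rot: [-0.031, -3.141, 0.0]
contact_force: [0.2, -0.4, -3.5]
width: 0.43
gripper_force: 40.9
t: 23.4
ee_pos: [0.4957, 0.3469, 0.008]
tool_rot: [-0.031, -3.141, 0.0]
contact_force: [0.3, 1.1, -3.5]
width: 0.43
gripper_force: 40.9
```

```bash
python3 -m inch '[[0.3,0,0,0.0015,0],[0.3,0,0,0,0]]'
python3 -m inch '[[0.3,0,0,0.0015,0],[0.3,0,0,0,0]]'
```

```text
t: 23.65
ee_pos: [0.4956, 0.3469, 0.0071]
tool_rot: [-0.031, -3.141, 0.0]
contact_force: [-0.7, 0.2, -4.0]
width: 0.43
gripper_force: 40.9
t: 23.9
ee_pos: [0.4957, 0.3469, 0.0062]
tool_rot: [0.031, 3.141, -0.0]
contact_force: [0.9, -0.0, -4.1]
width: 0.428
gripper_force: 41.2
```

```bash
python3 -m inch '[[0.3,0,0,0.0012,0],[0.3,0,0,0,0]]'
python3 -m inch '[[0.3,0,0,0.0012,0],[0.3,0,0,0,0]]'
```

```text
t: 24.15
ee_pos: [0.4958, 0.347, 0.0061]
tool_rot: [0.031, 3.141, 0.0]
contact_force: [-3.8, -1.9, 10.0]
width: 0.43
gripper_force: 42.4
t: 24.4
ee_pos: [0.4958, 0.347, 0.006]
tool_rot: [0.031, 3.141, 0.0]
contact_force: [-9.8, -5.7, 22.9]
width: 0.43
gripper_force: 43.6
```

```bash
python3 -m inch '[[0.3,0,0,-0.0017,0],[0.3,0,0,0,0]]' 20
python3 -m inch '[[0.45,0,0,0,0],[0.5,0,0,0,0],[0.6,0,0,0,0],[0.7,0,0,0,0],[0.75,0,0,0,0]]'
python3 -m inch '[[0.75,0,0,-0.02,0],[0.75,0,0,-0.04,0],[0.75,0,0,-0.08,0],[0.75,0,0,-0.1,0],[0.75,0,-0.08,-0.05,0]]'
python3 -m inch '[[0.75,0,-0.08,0,0],[0.75,0,-0.08,0,0],[0.75,0,-0.08,0,0],[0.75,0,0,0,0],[0.75,0,0,0,0]]'
python3 - <<'E'
from h import *
im,d=get_image("top");cv2.imwrite("pics/t2.png",im);P=cloud("top",d)
m=(abs(P[...,0]-.495)<.09)&(abs(P[...,1]-.347)<.062)&(P[...,2]>.024)&(P[...,2]<.06);p=P[m]
if len(p)>20: print(len(p),cv2.minAreaRect(p[:,:2].astype(np.float32)),p[:,2].max())
E
```

```text
t: 24.65
ee_pos: [0.4958, 0.347, 0.0061]
tool_rot: [0.031, 3.141, 0.0]
contact_force: [-2.0, -2.3, 7.1]
width: 0.432
gripper_force: 41.9
t: 25.28
ee_pos: [0.4957, 0.3469, 0.0058]
tool_rot: [0.031, 3.141, -0.0]
contact_force: [0.0, 0.3, 1.0]
width: 0.752
gripper_force: 0.0
t: 25.9
ee_pos: [0.495, 0.3016, 0.1837]
tool_rot: [0.024, 3.138, 0.005]
contact_force: [1.8, 0.1, 0.3]
width: 0.753
gripper_force: 0.0
t: 26.52
ee_pos: [0.492, 0.1554, 0.1805]
tool_rot: [0.031, 3.141, 0.001]
contact_force: [0.1, 0.6, 0.1]
width: 0.753
gripper_force: 0.0
```

View pics/t2.png

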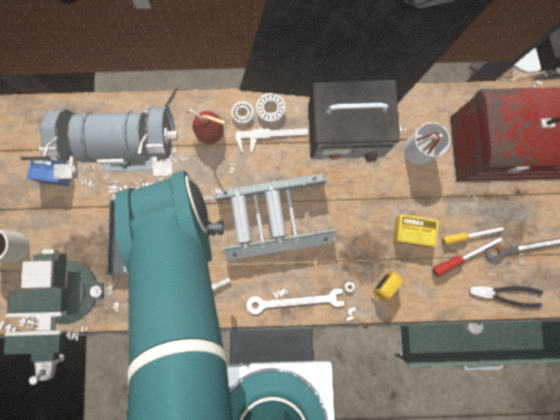

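The top view shows both sound rollers seated at (241,218) and (275,212), but the arm hides the tray. I'll check with the scene camera.

```bash
python3 -m inch '[[0.75,0,-0.08,0,0],[0.75,0,-0.08,0,0],[0.75,0,-0.08,0,0],[0.75,0,-0.08,0,0],[0.75,0,0,0,0]]'
python3 - <<'E'
from h import *
im,d=get_image("top");cv2.imwrite("pics/t3.png",cv2.resize(im[150:320,60:360],None,fx=2.5,fy=2.5));P=cloud("top",d)
m=(abs(P[...,0]-.495)<.09)&(abs(P[...,1]-.347)<.062)&(P[...,2]>.024)&(P[...,2]<.06);p=P[m]
if len(p)>20: print(len(p),cv2.minAreaRect(p[:,:2].astype(np.float32)),p[:,2].max())
im,d=get_image("scene")
print([(np.round(q["point"],3),round(q["conf"],2)) for q in models.look_for("scene","roller_1_mid")])
E
```

```text
t: 27.2
ee_pos: [0.4881, -0.0394, 0.1801]
tool_rot: [0.036, 3.141, -0.001]
contact_force: [-0.1, 1.3, -0.5]
width: 0.75
gripper_force: 0.0
678 ((0.4974396228790283, 0.3460260033607483), (0.038467321544885635, 0.14703774452209473), 87.60565185546875) 0.045416818328381625
[(array([ 0.537, -0.03 ,  0.072]), 0.73)]
```

View pics/t3.png

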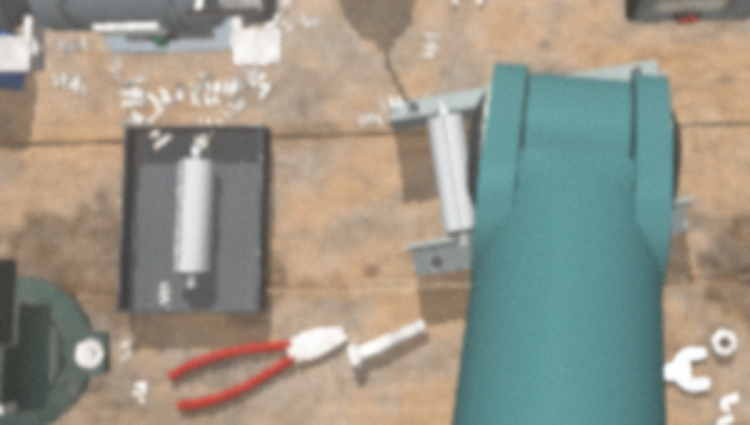

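The stiff roller lies flat in the middle of the tray (crop pixel (195,215)), about 2 mm from centre, with its top about 42 mm up as expected.

```bash
python3 -c "
from workcell import ticket
print(ticket.hand_in())"
```

```text
the job is handed in; nothing more can be done
None
```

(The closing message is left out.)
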